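Run a ball-footed dental model out of its curved track and into the inspection fork

ROBOT

A 6-joint arm with a two-finger parallel gripper is mounted at the origin on the work surface. World frame = base frame: x ahead of the robot, y to its left, z up, the work surface at z = 0. Lengths are in m, angles in rad, forces in N, time in s.
With the tool pointing down it reaches from about 0.325 to 0.775 m from the base axis. Payload 9.3 kg.
Tool frame: the origin (TCP) lies midway between the tips of the shut fingers; the grasp point (between the pads) lies grasp_offset behind it (grasp_offset is the distance from the TCP to the grasp point, in m); z points along the fingers, y is the line along which they close (so a half turn about z gives the same grasp; the last joint's range is limited). The gripper opens to 85 mm and grips with 20 to 120 N. Pads are 22 mm wide; open, the fingers measure 114 mm over their backs; the gripper's body (76 mm by 85 mm) begins 54 mm behind the grasp point. The pads swing forward as they close: fully open they stand 13 mm farther back than shut.
Start: joints at [-1.409, 0.259, 0.021, 1.334, 0, 1.418], TCP at [0.17, -0.523, 0.231] pointing down, gripper open.
Joint ranges: [-3.04, 3.04], [-0.91, 1.82], [-1.04, 1.36], [-1.92, 1.95], [-1.52, 1.45], [-3.14, 3.14]. Speed limits (rad/s): [2.22, 2.22, 2.79, 3.14, 3.14, 3.14].

INTERFACE

Orientations are given as a rotation vector (axis times angle).
In Python, from workcell import observe, camera, finish_job, grasp_offset gives the robot as it stands.
- The arm moves only by the shell command python3 -m pendant 'ROWS' [OPENING] [FORCE]. ROWS is JSON, a list of rows, each a list of 2 entries, a list of its own where there are three numbers: the shift along the tool's x, y, z normalised to -1 to 1, where 1 is 0.025 m, then the turn about the tool's z normalised to -1 to 1, where 1 is 45 degrees. In form: [[[x, y, z], twist], ...]. A call has exactly 10 rows; each row shifts and turns the commanded pose from where the row before left it, along the tool's axes as they then stand; what a row does not reach is not made up. A row lasts 1/10 s, in which the tool goes at most 50 mm and 8.59 degrees, less where a joint would pass 70% of its speed; a pose out of reach is approached as far as the arm can. A call with a number of a shift or a turn outside -1 to 1 is refused whole. A call with a gripper value outside its range is refused whole. OPENING is the gripper command: -1 is shut, 1 is fully open, values between are in proportion, set as the call begins (- or left out, the last holds). The fingers move at their own pace and stop on an object; FORCE is the grip in N (left out, the last holds). Time passes only in rows, so rows that do not move let the fingers close, or fill a call up. It gives the time, the measured TCP pose, the force, the opening and the grip force at its end, in the units of the state.
- observe(): the state, without advancing time (a new reading comes with each control period).
- camera(name): name is "side" or "top"; returns a dict with "pixels" (400x640x3 uint8, blue, green, red), "mtx" (3x3 intrinsics, pixels), "rvec" (rotation vector, rad) and "tvec" (3), from world to camera coordinates, as OpenCV has them. Camera axes: x right, y down, z forward; pixel columns grow to the right and rows downward; lengths in m; the calibration is good to about 2 mm. A picture is of the moment at which its call begins. There is no depth.
- finish_job(): hands the job in; it is judged then, once.
The state is a dict: "time": time; "joints": joint angles; "qvel": joint speeds; "effort": joint torques, N m; "tool_pos": TCP position; "eef_rot": TCP orientation; "ft_force": force on the tool from outside, world axes, zero at the start; "wrist_torque": the same for the moment, N m; "width": opening from 0.0 (shut) to 1.0 (fully open); "gripper_force": force on a finger pad.
Only numpy, scipy, OpenCV 4.12 (cv2) and the standard library are available. Lean on these libraries where they do the work, as an engineer would, in place of code of your own. Each camera call takes 0.05 s, during which the arm holds its last target. There are 200 camera calls.

TASK

Push the ball-footed dental model along the curved track to the exit gap at its end and lift it out there. Stand it in the round rest and let go, take it again across its front and back, and slide it, held just above the tines with its ball underneath, through the open mouth of the fork stand until it is fully home, its front teeth facing the mouth; leave it sitting there. Do not let the model touch the bench, and leave the spare cast, jar and spatula where they are.

Things in the scene. Friction and masses are not known exactly. Their poses are not given: they have to be found in the camera images.
- model_mid (a point): Middle of the model's block: 56 mm front to back (x) by 44 mm left to right (y) by 44 mm high, pale stone on a steel plate; tooth arch 8 mm high on top, inside its outline. 0.3 to 0.5 kg. -x is its front (closed end of the arch), z up. Underside 22 mm below this point, then neck 14 mm thick and ball; ball's bottom 66 mm below. In the track y lies along the track, front to the inside of the curve.
- ball (a point): Centre of the model's steel ball foot, 34 mm in diameter, 49 mm below model_mid; axes as the model's.
- model_front (a point): Middle of the model block's front face, 28 mm from model_mid towards the model's -x.
- track: Fixed curved track on legs; origin on the bench, on its centre line where the curve begins. Centre line: straight along x from x = -0.13 to 0, then left through 80 degrees on a circle about curve_centre, then 52 mm straight, the exit gap 22 mm along it. The model starts on the straight, 15 to 70 mm before the curve, and is turned by the track as it goes.
- curve_centre (a point): Centre of the track's curve, at (0, 0.140) in the track's frame, on the bench; the centre line's radius is 140 mm. Lips (tops 46 mm up, 6 mm thick) carry the block; neck in the 20 mm slot, ball held under the lips. Guard walls 64 mm apart inside rise 32 mm above the lips: fingers fit ahead of and behind the model, not beside it. Ends are open above the lips.
- exit (a point): Centre of the exit gap, a 44 by 44 mm opening in the lips near the track's far end, at lip-top height (46 mm). Only here can the ball be lifted out; side ledges still carry the block. A stop under the lips catches the ball about 3.5 mm past this point. Axes as track: the track runs here 80 degrees to the left of its x.
- rest_rim (a point): Centre of the rim of the fixed round grey rest: a cup 50 mm high, 60 mm across outside (72 mm at its foot), 42 mm inside, 46 mm deep. The ball goes in from above and the block's underside sits on the rim (model_mid 22 mm above this point), at any yaw.
- fork: Fixed fork stand, origin on the bench below its home point. Two tines along x, tops 60 mm up, 6 mm thick; 22 mm slot between, open at the mouth (tips at x = -0.070), closed at x = +0.009. Steel cheeks 4 mm thick, 56 mm apart inside, rise 32 mm above the tines from x = -0.031 to 0.031. Base plate 5 mm thick, x from -0.077 to 0.053, 90 mm wide.
- fork_home (a point): Home point: on top of the tines, 60 mm up, where the neck's axis stands when fully home (model_mid 22 mm above it). Axes as the fork's: x points away from the mouth. The ball does not pass the slot: bring the model in level from -x, neck in the slot, ball below the tines, block 0 to 6 mm above them. The cheeks leave room for fingers only at front and back.
- spare_cast: Bystander: stone dental cast without ball foot, about 62 by 56 by 34 mm, origin under its centre.
- jar: Bystander: jar 64 mm across, 70 mm tall, origin under its centre.
- spatula: Bystander: plaster spatula 170 mm long, lying along its x, origin under its centre.
There are look-alikes about, which are no part of the job. Leave any red look-alike of the part that bears model_mid alone. Of the things that look like the fork, the larger one is meant.

How it is judged:
By the outcome, as a careful person would: the job done as asked, in the order asked, and still so for the second after the job is handed in, with the robot touching nothing.
It also fails if it takes over 70 s, if anything falls off the work surface, if the arm or the gripper's body presses on something with over 40 N, if the wrist force passes 120 N, or if a joint passes its speed limit or range.

## Working session

There is one attempt and no reset: what is moved stays moved. The work goes in short steps, Python scripts to look and compute and a shell command to move; the robot and the scene stay as the last step left them, time stands still between calls to the robot, and variables do not carry over. Pictures are saved under pics/ and viewed, at most 10 in all, crops included, and the job is handed in when it is done.

```bash
ls; mkdir -p pics; python3 - <<'E'
from workcell import observe,camera,grasp_offset
import cv2,numpy as np
print(grasp_offset, observe())
for n in ("top","side"):
    c=camera(n); cv2.imwrite(f"pics/{n}0.png",c["pixels"]); np.savez(f"{n}0.npz",**c)
    R=cv2.Rodrigues(np.array(c["rvec"]))[0]; print(n,c["mtx"],-R.T@np.array(c["tvec"]).ravel(),R)
E
```

```text
pics
0.0187 {'time': 0.0, 'joints': array([-1.40860879e+00,  2.59199925e-01,  2.07510135e-02,  1.33370276e+00,
       -2.20294299e-05,  1.41819882e+00]), 'qvel': array([-0.00010386,  0.00098326,  0.00084858, -0.00032477,  0.00119838,
        0.00079479]), 'effort': array([-2.04536009e-04, -5.55642056e+01,  3.44525349e+01,  1.37309605e-02,
       -3.31240235e-04, -7.69668446e-06]), 'tool_pos': array([ 0.17023042, -0.52269154,  0.23065774]), 'eef_rot': array([-3.10142204e+00, -4.92211814e-01,  4.47924085e-05]), 'ft_force': array([ 0.27474521, -0.29762966,  0.50049644]), 'wrist_torque': array([0.01795744, 0.01839458, 0.03567427]), 'gripper_force': 0.0, 'width': 1.0060052527767283}
top [[487.91964006   0.         321.5038815 ]
 [  0.         487.91964006 189.85980798]
 [  0.           0.           1.        ]] [0.47729932 0.03811331 1.26834973] [[ 0.02026736 -0.99969423  0.01416637]
 [-0.99554669 -0.02148399 -0.09178907]
 [ 0.09206535 -0.01224296 -0.9956777 ]]
side [[398.53949177   0.         316.88627589]
 [  0.         398.53949177 201.44068243]
 [  0.           0.           1.        ]] [0.16319037 0.7415507  0.84710765] [[-0.86179845 -0.50718479  0.00818631]
 [-0.3514919   0.58545669 -0.73054357]
 [ 0.36572786 -0.63245874 -0.68281702]]
```

View pics/top0.png

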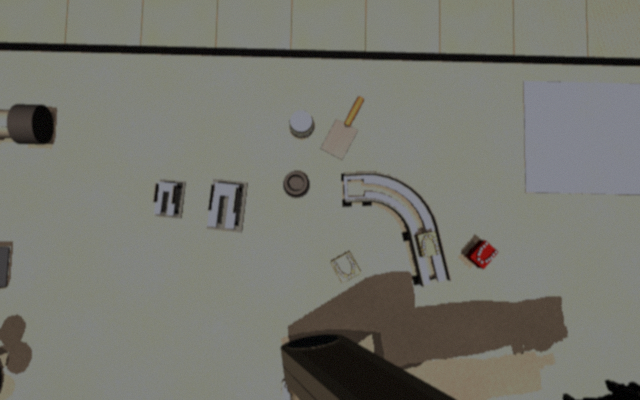

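View pics/side0.png

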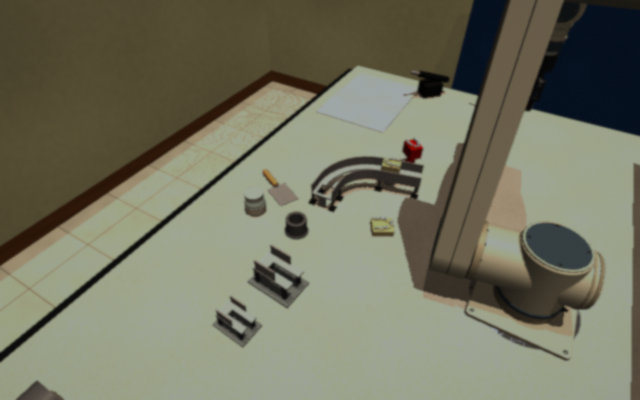

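The top view shows the model in the track at (427,243), and the look-alikes: red one at (482,252), spare cast at (346,265). The large fork is at (228,205), the small one at (170,198), the rest at (296,183) and the exit at about (355,188). I choose the pale model in the track and the larger fork, and check both in one close crop.

```bash
python3 - <<'E'
import cv2
a=cv2.imread("pics/top0.png")
b=a[160:300,195:455]; cv2.imwrite("pics/crop0.png",cv2.convertScaleAbs(cv2.resize(b,None,fx=3,fy=3,interpolation=cv2.INTER_CUBIC),alpha=1.3))
E
```

```text
(no output)
```

View pics/crop0.png

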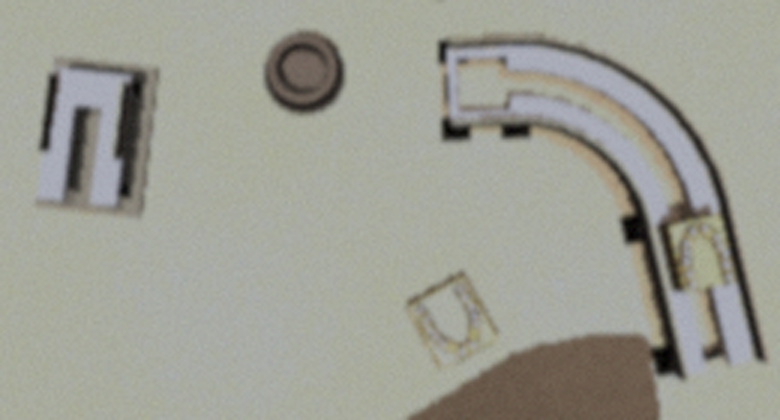

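The crop confirms it. The pale model is in the track at crop (698,255), and the exit gap is at (482,85) at the left end. The big fork's slot opens downward at (78,195), the rest is at (303,70), and the spare cast is free-standing.

```bash
cat > h.py <<'E'
import numpy as np,cv2
from scipy.optimize import least_squares
from scipy.spatial.transform import Rotation as Rn
def cam(c): return cv2.Rodrigues(np.array(c["rvec"]))[0],np.array(c["tvec"]).ravel(),np.array(c["mtx"])
def ray(c,uv,z):
    R,t,K=cam(c); uv=np.atleast_2d(np.asarray(uv,float)); d=np.c_[uv,np.ones(len(uv))]@np.linalg.inv(K).T@R
    o=-R.T@t; return (o+d*((z-o[2])/d[:,2])[:,None])[:,:2]
def proj(c,p): return cv2.projectPoints(np.atleast_2d(np.array(p,float)),np.array(c["rvec"]),np.array(c["tvec"]),np.array(c["mtx"]),None)[0][:,0]
def pix(mask,x0,y0,x1,y1):
    v,u=np.nonzero(mask[y0:y1,x0:x1]); return np.c_[u+x0,v+y0]
def local(p,f):
    a=f[2]; R=np.array([[np.cos(a),np.sin(a)],[-np.sin(a),np.cos(a)]]); return (p-f[:2])@R.T
def track_d(q):
    x,y=q.T; s=np.radians(80); d0=y; ph=np.arctan2(x,0.14-y); dc=0.14-np.hypot(x,y-0.14)
    e=np.array([.14*np.sin(s),.14-.14*np.cos(s)]); dl=(q-e)@np.array([-np.sin(s),np.cos(s)])
    return np.where(x<0,d0,np.where(ph<s,dc,dl))
def onarc(f,s):  # world x,y,heading at arc length s from curve start
    S=.14*np.radians(80); a=np.clip(s,0,S)/.14
    p=np.array([.14*np.sin(a),.14-.14*np.cos(a)])+(s-np.clip(s,0,S))*np.array([np.cos(a),np.sin(a)])
    c,n=np.cos(f[2]),np.sin(f[2]); return np.r_[f[:2]+np.array([[c,-n],[n,c]])@p,f[2]+a]
def go(x,y,z,yaw):  # yaw of tool x, deg: remaining motion in row units
    from workcell import observe
    o=observe(); M=Rn.from_rotvec(o["eef_rot"]).as_matrix()
    d=M.T@(np.array([x,y,z])-o["tool_pos"])/.025; w=np.degrees(np.arctan2(M[1,0],M[0,0]))
    t=-((yaw-w+180)%360-180)/45
    print("units now-axes",d.round(2),"twist",round(t,3),"yaw",round(w,1))
E
python3 - <<'E'
from h import *
c=dict(np.load("top0.npz")); im=c["pixels"].astype(int); b,g,r=im[...,0],im[...,1],im[...,2]
for p in [(421,270),(440,270),(431,275),(427,250),(215,200),(225,215),(296,183),(304,190),(250,250),(355,188)]: print(p,im[p[1],p[0]],end=' ')
lip=(b-r>5)&(b>120)
P=ray(c,pix(lip,335,165,455,290),.046); print(len(P))
def f(x): d=abs(track_d(local(P,x))); return np.maximum(d-.031,0)+np.maximum(.011-d,0)
best=None
g0=ray(c,[[ (430)+0,238]],.046)[0]
s=least_squares(f,[*g0,np.radians(13)],loss="soft_l1",f_scale=.002); T=s.x; print("track",T[:2].round(4),np.degrees(T[2]).round(2),abs(f(T)).mean())
print("exit",onarc(T,.14*np.radians(80)+.022))
q=ray(c,[[347.3,179.7],[363,179.7],[347.3,195.7],[364,195.7]],.046); print("gapcorner mean",q.mean(0))
P=ray(c,pix(lip,200,172,255,240),.06)
def h(x): q=local(P,x); return np.where(q[:,0]<.009,np.maximum(.011-abs(q[:,1]),0),0).clip(0,.01)+np.maximum(-.07-q[:,0],0)
# slot edges tight: include hole penetration depth
def h(x):
    q=local(P,x); pen=np.minimum(.011-abs(q[:,1]),.009-q[:,0]).clip(0); return np.r_[pen,np.maximum(-.07-q[:,0],0)]
s=least_squares(h,[*ray(c,[[227,195]],.06)[0],np.radians(-7)],x_scale=.01); F=s.x;print("fork",F[:2],np.degrees(F[2]),abs(h(F)).mean(),len(P))
q=local(P,F);print("fork range",q.min(0),q.max(0))
# rest
dark=((im.sum(2)<330)*255).astype('uint8')
for t in (250,300,350,400):
    m=((im.sum(2)<t)*255).astype('uint8')[160:210,270:322]; cs=cv2.findContours(m,cv2.RETR_CCOMP,cv2.CHAIN_APPROX_NONE)[0]
    for k in cs:
        if len(k)>20: e=cv2.fitEllipse(k); print(t,"ell",np.round(e[0],1)+[270,160],np.round(e[1],1),ray(c,[np.array(e[0])+[270,160]],.05))
m=(r-b>45)&(g>110); print("model px",pix(m,405,220,450,270).mean(0),m[220:270,405:450].sum())
k=pix(m,405,220,450,270)
if len(k)>20: R=cv2.minAreaRect(k.astype(np.float32)); print(R, ray(c,[R[0]],.09), local(ray(c,[R[0]],.09),T))
np.savez("fit.npz",T=T,F=F)
E
```

```text
(421, 270) [137 133 132] (440, 270) [141 133 130] (431, 275) [76 88 96] (427, 250) [108 126 125] (215, 200) [144 135 132] (225, 215) [101 104 107] (296, 183) [72 80 88] (304, 190) [45 50 57] (250, 250) [126 130 128] (355, 188) [124 132 131] 1376
track [ 0.4912 -0.2314] 13.45 7.067659339857572e-05
exit [ 0.59704782 -0.0648896   1.63093379]
gapcorner mean [ 0.59766116 -0.06220368]
fork [0.57372642 0.61824764] -34.875055796118595 0.0 616
fork range [ 0.11772321 -0.3557934 ] [ 0.23448922 -0.25567484]
250 ell [296.3 184.1] [25.1 26.3] [[0.60310893 0.08653792]]
300 ell [296.1 183.9] [26.2 27.2] [[0.60369758 0.08706967]]
350 ell [296.1 183.9] [27.7 28.6] [[0.60346753 0.08712455]]
400 ell [295.5 184.5] [57.8 60.5] [[0.6020459  0.08862838]]
model px [nan nan] 0<stdin>:25: RuntimeWarning: Mean of empty slice.
  ret = um.true_divide(
```

```bash
python3 - <<'E'
from h import *
c=dict(np.load("top0.npz")); im=c["pixels"]; d=np.load("fit.npz"); T=d["T"]
ch=(cv2.GaussianBlur(im,(3,3),0).astype(int)); b,g,r=ch[...,0],ch[...,1],ch[...,2]
lip=(b-r>4)&(b>118)
C=[]
for v in range(180,232):
    us=np.nonzero(lip[v,205:243])[0]+205
    if len(us)<4: print(v,us); continue
    gaps=np.diff(us); i=gaps.argmax()
    if 4<gaps[i]<14: C.append([(us[i]+us[i+1])/2,v,gaps[i]])
    print(v,us[0],us[-1],gaps.max(),end=' | ')
C=np.array(C); w=ray(c,C[:,:2],.06); print(C[0],C[-1]); 
l=cv2.fitLine(w[3:-3].astype(np.float32),cv2.DIST_HUBER,0,.01,.01).ravel(); print("fork axis",np.degrees(np.arctan(l[1]/l[0])),l,"ends",w[0],w[-1])
m=(g-b>12)&(g>60)
k=pix(m,410,225,445,262); print("model n",len(k)); R=cv2.minAreaRect(k.astype(np.float32)); print(R,k.min(0),k.max(0)); p=ray(c,[R[0]],.09); print(p,local(p,T))
# rest hole: darkest
print(ch[183,278:316].sum(1)); print(ch[165:204,296].sum(1))
# exit gap rows/cols
print("gap row188",[(u,b[188,u]-r[188,u]) for u in range(338,372)]); print("gap col355",[(v,b[v,355]-r[v,355]) for v in range(170,208)])
E
```

```text
180 []
181 []
182 []
183 [216 217]
184 215 225 1 | 185 215 234 1 | 186 216 235 1 | 187 216 234 1 | 188 215 233 1 | 189 215 233 1 | 190 215 233 1 | 191 215 233 1 | 192 215 233 1 | 193 215 233 1 | 194 215 233 1 | 195 214 233 7 | 196 214 232 11 | 197 214 232 11 | 198 214 232 11 | 199 214 232 11 | 200 214 232 11 | 201 213 232 12 | 202 213 232 11 | 203 213 232 11 | 204 213 231 11 | 205 213 231 11 | 206 213 231 11 | 207 213 231 11 | 208 212 231 12 | 209 212 231 12 | 210 212 231 12 | 211 210 231 11 | 212 209 232 11 | 213 209 232 11 | 214 209 233 11 | 215 209 234 11 | 216 209 233 12 | 217 209 233 12 | 218 208 233 11 | 219 208 233 11 | 220 208 233 11 | 221 208 233 11 | 222 208 233 11 | 223 208 233 11 | 224 208 232 11 | 225 208 232 12 | 226 226 232 1 | 227 227 232 1 | 228 []
229 []
230 []
231 []
[222.5 195.    7. ] [220. 225.  12.]
fork axis -5.039947 [ 0.9961337  -0.08785028  0.5352736   0.26823398] ends [0.57094904 0.26826825] [0.49671173 0.27152881]
model n 366
((424.5651550292969, 246.26345825195312), (24.877063751220703, 37.59786605834961), 19.79887580871582) [410 225] [437 261]
[[ 0.4552
[... 1209 characters left out ...]
9)), (175, np.int64(-2)), (176, np.int64(5)), (177, np.int64(8)), (178, np.int64(5)), (179, np.int64(-7)), (180, np.int64(-19)), (181, np.int64(-24)), (182, np.int64(-19)), (183, np.int64(-12)), (184, np.int64(-8)), (185, np.int64(-7)), (186, np.int64(-7)), (187, np.int64(-7)), (188, np.int64(-6)), (189, np.int64(-5)), (190, np.int64(-5)), (191, np.int64(-5)), (192, np.int64(-5)), (193, np.int64(-5)), (194, np.int64(-7)), (195, np.int64(-8)), (196, np.int64(-5)), (197, np.int64(0)), (198, np.int64(0)), (199, np.int64(-5)), (200, np.int64(-9)), (201, np.int64(-14)), (202, np.int64(-18)), (203, np.int64(-18)), (204, np.int64(-12)), (205, np.int64(-6)), (206, np.int64(-3)), (207, np.int64(-3))]
```

```bash
python3 - <<'E'
from h import *
T=np.load("fit.npz")["T"]; T[:2]+=[.0005,.0008]; F=np.r_[.563,.2658,np.radians(-5)]; np.savez("fit.npz",T=T,F=F,rest=[.608,.0898])
print(T,onarc(T,.14*np.radians(80)+.022))
p=onarc(T,-.033); print(p); go(p[0],p[1],.15,np.degrees(p[2])+90)
E
```

```text
[ 0.49167627 -0.23062675  0.23467039] [ 0.59754782 -0.0640896   1.63093379]
[ 0.45958076 -0.23829999  0.23467039]
units now-axes [14.53 -7.23  3.24] twist -1.898 yaw 18.0
```

```bash
python3 -m pendant '[[[0.97,-0.48,0.2],0],[[0.97,-0.48,0.2],0],[[0.97,-0.48,0.2],0],[[0.97,-0.48,0.2],0],[[0.97,-0.48,0.2],0],[[0.97,-0.48,0.2],0],[[0.97,-0.48,0.2],0],[[0.97,-0.48,0.2],0],[[0.97,-0.48,0.2],0],[[0.97,-0.48,0.2],0]]' 1 30
python3 -m pendant '[[[0.97,-0.48,0.2],0],[[0.97,-0.48,0.2],0],[[0.97,-0.48,0.2],0],[[0.97,-0.48,0.2],0],[[0.97,-0.48,0.2],0],[[0,0,0],-0.18],[[0,0,0],-0.18],[[0,0,0],-0.18],[[0,0,0],-0.18],[[0,0,0],-0.18]]'
python3 -m pendant '[[[0,0,0],-0.18],[[0,0,0],-0.18],[[0,0,0],-0.18],[[0,0,0],-0.18],[[0,0,0],-0.18],[[0,0,0],-0.1],[[0,0,0],0],[[0,0,0],0],[[0,0,0],0],[[0,0,0],0]]'
python3 - <<'E'
from h import *
T=np.load("fit.npz")["T"]
p=onarc(T,-.033); go(p[0],p[1],.05,np.degrees(p[2])+90)
from workcell import camera
c=camera("top"); s=camera("side"); np.savez("top1.npz",**c)
a=c["pixels"][150:300,330:480]; b=s["pixels"][110:260,290:440]
cv2.imwrite("pics/1.png",cv2.convertScaleAbs(cv2.resize(np.hstack([a,b]),None,fx=2.66,fy=2.66,interpolation=cv2.INTER_CUBIC),alpha=1.3))
E
```

```text
time: 1.1
tool_pos: [0.3643, -0.3328, 0.1809]
eef_rot: [-3.102, -0.492, 0.0]
ft_force: [0.5, 0.2, 0.4]
width: 1.004
gripper_force: 0.0
time: 2.1
tool_pos: [0.4603, -0.239, 0.1559]
eef_rot: [-2.735, -1.544, 0.001]
ft_force: [-0.1, -0.1, -0.5]
width: 0.999
gripper_force: 0.0
time: 3.1
tool_pos: [0.4604, -0.2392, 0.1562]
eef_rot: [-1.946, -2.466, 0.0]
ft_force: [0.7, -0.3, -0.1]
width: 0.999
gripper_force: 0.0
units now-axes [ 0.04 -0.02  4.25] twist 0.0 yaw 103.5
```

View pics/1.png

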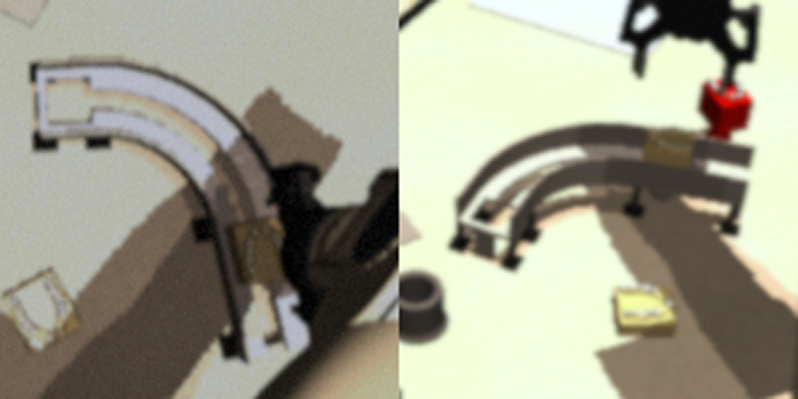

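The side crop shows the open fingers straddling the model along the track, at crop (640,65) and (735,75). The model is at (668,148), well short of the curve. I descend.

```bash
python3 -m pendant '[[[0,0,0.6],0],[[0,0,0.6],0],[[0,0,0.6],0],[[0,0,0.5],0],[[0,0,0.5],0],[[0,0,0.5],0],[[0,0,0.4],0],[[0,0,0.3],0],[[0,0,0.2],0],[[0,0,0.05],0]]' 1
python3 -m pendant '[[[0,0,0],0],[[0,0,0],0],[[0,0,0],0],[[0,0,0],0],[[0,0,0],0],[[0,0,0],0],[[0,0,0],0],[[0,0,0],0],[[0,0,0],0],[[0,0,0],0]]' 0.12
python3 - <<'E'
from h import *
from workcell import observe
T=np.load("fit.npz")["T"]
o=observe(); print(o["tool_pos"],o["ft_force"],o["width"],o["gripper_force"],local(o["tool_pos"][None,:2],T))
c=__import__("workcell").camera("side"); cv2.imwrite("pics/2.png",cv2.resize(c["pixels"][100:220,350:470],None,fx=4,fy=4,interpolation=cv2.INTER_CUBIC))
E
```

```text
time: 4.2
tool_pos: [0.4603, -0.2391, 0.0496]
eef_rot: [-1.944, -2.467, 0.0]
ft_force: [0.4, -0.2, -0.4]
width: 1.002
gripper_force: 0.0
time: 5.2
tool_pos: [0.4608, -0.2394, 0.0506]
eef_rot: [1.943, 2.467, 0.0]
ft_force: [1.1, 1.1, 6.4]
width: 0.651
gripper_force: 33.3
[ 0.46083599 -0.23941006  0.05060771] [1.12093584 1.1493662  6.41044987] 0.6506874194002877 33.298888206481934 [[-0.0320373  -0.00137152]]
```

View pics/2.png

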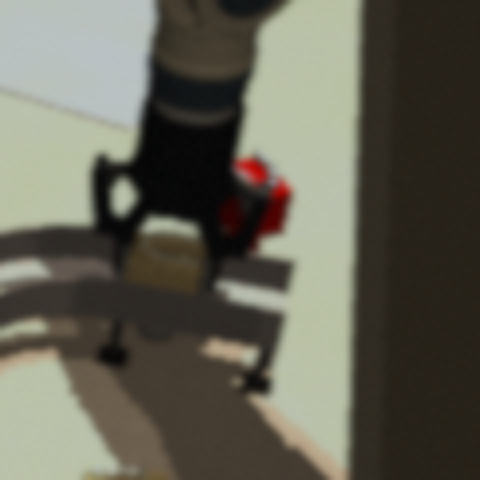

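```bash
python3 - <<'E'
from h import *
a=cv2.imread("pics/top0.png")[222:272,402:452]; b=cv2.imread("pics/side0.png")[140:190,370:420]
T=np.load("fit.npz")["T"]
c=dict(np.load("top0.npz")); o=cv2.resize(a,None,fx=8,fy=8,interpolation=cv2.INTER_CUBIC)
s=dict(np.load("side0.npz")); o2=cv2.resize(b,None,fx=8,fy=8,interpolation=cv2.INTER_CUBIC)
p=onarc(T,-.032); t=np.array([np.cos(p[2]),np.sin(p[2])]); n=np.array([-t[1],t[0]])
for al,ac,col in ((.022,.028,(0,0,255)),(.028,.022,(255,0,0))):
  for cc,img,off in ((c,o,(402,222)),(s,o2,(370,140))):
    q=np.array([np.r_[p[:2]+i*al*t+j*ac*n,.09] for i,j in ((1,1),(1,-1),(-1,-1),(-1,1))])
    q=(proj(cc,q)-off+.5)*8-.5; cv2.polylines(img,[q.round().astype(int)],True,col,1)
cv2.imwrite("pics/3.png",cv2.convertScaleAbs(np.hstack([o,o2]),alpha=1.4))
E
```

```text
(no output)
```

View pics/3.png

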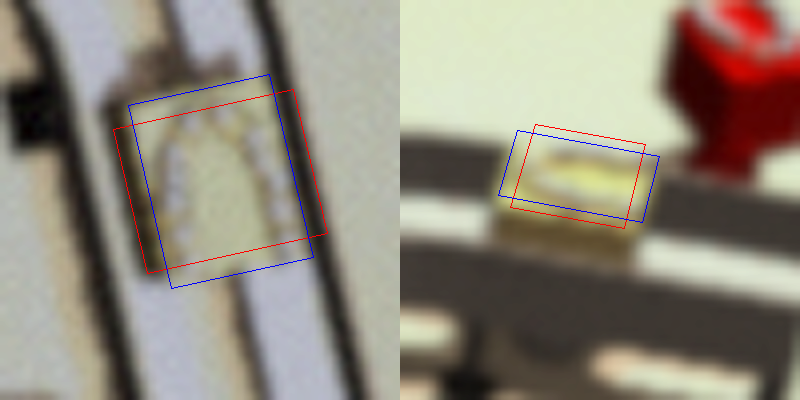

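The zoom shows the block's top matching the blue outline, with 56 mm along the track and 44 mm across. The closed end of the arch is at (210,110), so the front faces forward along the track. The description says otherwise, but I go by the picture and by the grip width of 55 mm. The fingers therefore already hold front and back, so I follow the arc with a light grip.

```bash
python3 -m pendant '[[[0.01,0.32,0],0],[[0.01,0.32,0],0],[[0.01,0.32,0],0],[[0.01,0.32,0],0],[[0.014,0.391,0],-0.089],[[0.014,0.391,0],-0.089],[[0.014,0.391,0],-0.089],[[0.014,0.391,0],-0.089],[[0.014,0.391,0],-0.089],[[0.014,0.391,0],-0.089]]' 0.1 25
python3 - <<'E'
from h import *
from workcell import observe
T=np.load("fit.npz")["T"]
o=observe(); print(o["width"],o["ft_force"],o["wrist_torque"],"offset",track_d(local(o["tool_pos"][None,:2],T))); go(*onarc(T,.14*np.radians(24))[:2],.05,np.degrees(T[2])+90+24)
E
```

```text
time: 6.25
tool_pos: [0.5437, -0.2066, 0.0507]
eef_rot: [1.385, 2.819, -0.004]
ft_force: [-5.2, -5.0, 7.5]
width: 0.654
gripper_force: 33.6
0.6542124824388427 [-5.15767115 -5.00026678  7.49894255] [-8.37647116e-01  9.84112057e-01  4.38347506e-04] offset [-0.00041194]
units now-axes [0.02 0.04 0.03] twist 0.005 yaw 127.7
```

```bash
python3 -m pendant '[[[0.014,0.391,0],-0.089],[[0.014,0.391,0],-0.089],[[0.014,0.391,0],-0.089],[[0.014,0.391,0],-0.089],[[0.014,0.391,0],-0.089],[[0.014,0.391,0],-0.089],[[0.014,0.391,0],-0.089],[[0.014,0.391,0],-0.089],[[0.014,0.391,0],-0.089],[[0.014,0.391,0],-0.089]]'
python3 -m pendant '[[[0.014,0.391,0],-0.089],[[0.014,0.391,0],-0.089],[[0.014,0.391,0],-0.089],[[0.014,0.391,0],-0.089],[[0,0.22,0],0],[[0,0.22,0],0],[[0,0.2,0],0],[[0,0.13,0],0],[[0,0.08,0],0],[[0,0,0],0]]'
python3 - <<'E'
from h import *
from workcell import observe,camera
T=np.load("fit.npz")["T"]; p=onarc(T,.14*np.radians(80)+.022)
o=observe(); print(o["width"],o["ft_force"],o["wrist_torque"],"offset",track_d(local(o["tool_pos"][None,:2],T))); go(*p[:2],.05,np.degrees(p[2])+90)
E
```

```text
time: 7.25
tool_pos: [0.5958, -0.1256, 0.0507]
eef_rot: [0.336, 3.122, -0.004]
ft_force: [0.2, -5.1, 5.7]
width: 0.654
gripper_force: 33.3
time: 8.25
tool_pos: [0.5971, -0.0651, 0.0507]
eef_rot: [-0.097, 3.139, -0.002]
ft_force: [0.5, -2.5, 5.8]
width: 0.654
gripper_force: 33.4
0.6538859203590224 [ 0.50732981 -2.46435568  5.82222237] [-0.51754241 -0.00148478  0.01096677] offset [0.00047721]
units now-axes [-0.02  0.04  0.03] twist 0.002 yaw -176.5
```

```bash
python3 -m pendant '[[[0,0.04,0],0],[[0,0,0],0],[[0,0,0],0],[[0,0,-0.1],0],[[0,0,-0.1],0],[[0,0,-0.1],0],[[0,0,-0.1],0],[[0,0,-0.1],0],[[0,0,-0.1],0],[[0,0,-0.1],0]]' - 50
python3 - <<'E'
from workcell import observe,camera
import cv2,numpy as np
o=observe(); print(o["tool_pos"],o["ft_force"],o["wrist_torque"])
a=camera("side")["pixels"][100:250,270:420]; b=camera("top")["pixels"][130:280,320:470]
cv2.imwrite("pics/4.png",cv2.convertScaleAbs(cv2.resize(np.hstack([a,b]),None,fx=2.66,fy=2.66,interpolation=cv2.INTER_CUBIC),alpha=1.3))
E
```

```text
time: 9.25
tool_pos: [0.5966, -0.0634, 0.0677]
eef_rot: [0.1, -3.14, -0.0]
ft_force: [-0.2, -0.2, -4.1]
width: 0.647
gripper_force: 53.7
[ 0.59663037 -0.06343031  0.06768783] [-0.2158072  -0.20165674 -4.12953604] [-0.00374639  0.00202925 -0.005272  ]
```

View pics/4.png

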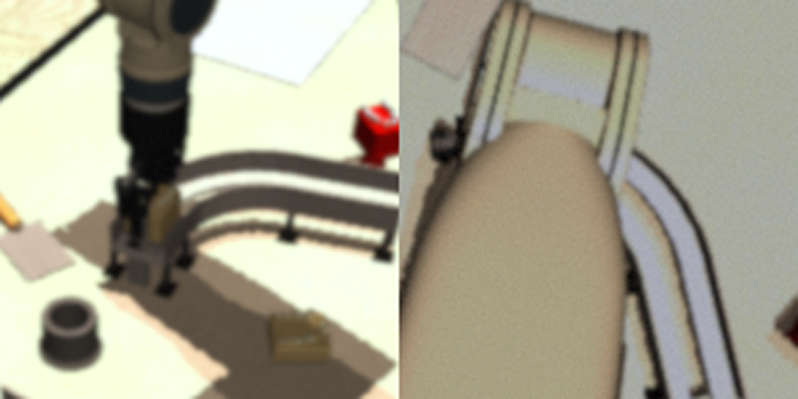

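The side crop shows the model at (165,210) clear of the lips in the gripper, and the rest at (70,330). The wrist force reads 4 N, which is just the model's weight. I raise it, turn it and move to the rest.

```bash
python3 -m pendant '[[[0,0,-0.4],0],[[0,0,-0.7],0],[[0,0,-0.8],0],[[0,0,-0.8],0],[[0,0,-0.5],0],[[0,0,-0.1],-0.1],[[0,0,0],-0.17],[[0,0,0],-0.17],[[0,0,0],-0.17],[[0,0,0],-0.17]]'
python3 -m pendant '[[[0,0,0],-0.17],[[0,0,0],-0.17],[[0,0,0],-0.17],[[0,0,0],-0.17],[[0,0,0],-0.17],[[0,0,0],-0.17],[[0,0,0],0],[[0,0,0],0],[[0,0,0],0],[[0,0,0],0]]'
python3 -c "
from h import *
go(.608,.0898,.15,265)"
```

```text
time: 10.35
tool_pos: [0.5966, -0.0634, 0.1502]
eef_rot: [1.05, -2.961, -0.0]
ft_force: [-0.3, -0.4, -4.5]
width: 0.649
gripper_force: 54.2
time: 11.35
tool_pos: [0.5967, -0.0635, 0.1501]
eef_rot: [2.113, -2.325, -0.0]
ft_force: [0.1, 0.1, -4.6]
width: 0.648
gripper_force: 54.2
units now-axes [-6.15  0.13  0.  ] twist -0.01 yaw -95.5
```

```bash
python3 -m pendant '[[[-0.4,0.02,0],-0.01],[[-0.8,0.02,0],0],[[-0.9,0.02,0],0],[[-0.9,0.02,0],0],[[-0.9,0.02,0],0],[[-0.9,0.02,0],0],[[-0.7,0.01,0],0],[[-0.4,0,0],0],[[-0.2,0,0],0],[[-0.05,0,0],0]]'
python3 -m pendant '[[[0,0,0.3],0],[[0,0,0.4],0],[[0,0,0.4],0],[[0,0,0.3],0],[[0,0,0.2],0],[[0,0,0.1],0],[[0,0,0],0],[[0,0,0],0],[[0,0,0],0],[[0,0,0],0]]'
python3 - <<'E'
from h import *
from workcell import observe,camera
go(.608,.0898,.1055,265)
s=camera("side"); np.savez("side2.npz",**s); t=camera("top"); np.savez("top2.npz",**t)
o=observe()["tool_pos"]; print("ball px",proj(s,[*o[:2],o[2]+.0173-.049]),"rim px",proj(s,[.608,.0898,.05]))
off=np.array([255,180]); b=cv2.convertScaleAbs(cv2.resize(s["pixels"][180:240,255:335],None,fx=7,fy=7,interpolation=cv2.INTER_CUBIC),alpha=1.5)
def circ(xyz,r,col):
    a=np.linspace(0,2*np.pi,40); q=proj(s,np.c_[xyz[0]+r*np.cos(a),xyz[1]+r*np.sin(a),0*a+xyz[2]]); cv2.polylines(b,[((q-off+.5)*7-.5).round().astype(int)],True,col,1)
circ((.608,.0898,.05),.03,(0,0,255)); circ((.608,.0898,.05),.021,(0,0,255)); circ((o[0],o[1],o[2]-.0317),.017,(255,0,0)); circ((o[0],o[1],.05),.0165,(0,255,0))
cv2.imwrite("pics/5.png",b)
E
```

```text
time: 12.35
tool_pos: [0.6067, 0.0902, 0.15]
eef_rot: [2.124, -2.314, 0.0]
ft_force: [0.2, -0.6, -3.8]
width: 0.647
gripper_force: 54.2
time: 13.35
tool_pos: [0.6069, 0.09, 0.1079]
eef_rot: [-2.124, 2.314, -0.001]
ft_force: [0.5, 0.0, -4.6]
width: 0.651
gripper_force: 54.2
units now-axes [ 0.   -0.05  0.09] twist 0.002 yaw -94.9
ball px [[295.84098659 210.81943068]] rim px [[295.76798592 217.25283031]]
```

View pics/5.png

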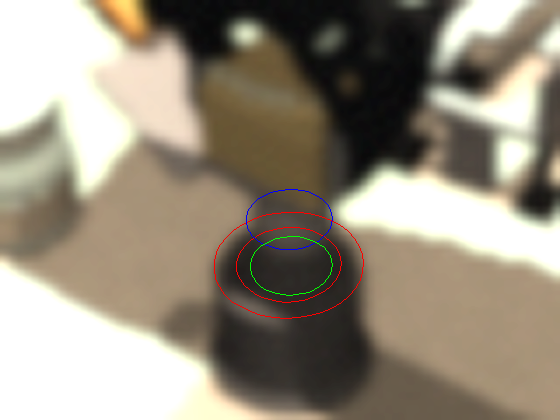

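The red rim outlines coincide with the rest, with its centre at about (288,265). I check where the block's side face sits in the same view, at corners of about (206,140) and (325,207) along the bottom, for a lateral offset in the grip.

```bash
python3 - <<'E'
from h import *
from workcell import observe
o=observe()["tool_pos"]; s=dict(np.load("side2.npz")); a=np.radians(265)
X=np.array([np.cos(a),np.sin(a)]); Y=np.array([-X[1],X[0]])
for dz,n in ((-.022,"bot"),(.022,"top")):
  for j in (-1,1):
    q=np.r_[o[:2]-.022*X+j*.028*Y,o[2]+.0173+dz]; q2=np.r_[q[:2]+.003*X,q[2]]
    print(n,j,((proj(s,q)[0]-[255,180]+.5)*7).round(),"3mm along tool x:",((proj(s,q2)[0]-proj(s,q)[0])*7).round(1))
g=cv2.cvtColor(s["pixels"],cv2.COLOR_BGR2HSV); 
for v in (196,199,202,205,208): print(v,s["pixels"][v,280:308].tolist()[::3])
E
```

```text
bot -1 [310. 232.] 3mm along tool x: [ 4.8 -4.5]
bot 1 [195. 172.] 3mm along tool x: [ 4.9 -4.3]
top -1 [308. 147.] 3mm along tool x: [ 4.9 -4.5]
top 1 [190.  87.] 3mm along tool x: [ 5.  -4.3]
196 [[131, 146, 160], [69, 85, 96], [37, 58, 70], [37, 59, 72], [40, 64, 77], [45, 68, 80], [44, 69, 83], [28, 42, 49], [8, 8, 8], [9, 10, 9]]
199 [[131, 144, 158], [91, 107, 120], [35, 56, 68], [35, 57, 69], [36, 57, 69], [37, 60, 72], [39, 62, 75], [32, 44, 51], [17, 17, 18], [9, 8, 9]]
202 [[65, 72, 79], [62, 72, 81], [37, 54, 65], [35, 56, 67], [35, 57, 68], [35, 56, 69], [34, 55, 68], [32, 43, 49], [25, 27, 28], [8, 8, 8]]
205 [[66, 78, 87], [67, 80, 90], [59, 70, 80], [40, 50, 58], [36, 54, 64], [35, 56, 67], [36, 57, 69], [31, 42, 49], [25, 29, 30], [69, 85, 80]]
208 [[78, 96, 110], [79, 97, 111], [77, 95, 108], [70, 85, 97], [40, 45, 50], [39, 49, 55], [36, 55, 66], [38, 49, 55], [107, 128, 124], [167, 194, 185]]
```

```bash
python3 - <<'E'
from h import *
from workcell import observe
o=observe()["tool_pos"]; s=dict(np.load("side2.npz")); im=s["pixels"].astype(float)
m=(im[...,2]/(im[...,0]+3)>1.55)
for v in range(178,220): print(v,''.join('#' if m[v,u] else ('.' if im[v,u].sum()<90 else ' ') for u in range(272,312)))
a=np.radians(265); X=np.array([np.cos(a),np.sin(a)]); Y=np.array([-X[1],X[0]])
for i in (-1,1):
 for j in (-1,1):
  print(i,j,[proj(s,np.r_[o[:2]+i*.022*X+j*.028*Y,o[2]+.0173+dz])[0].round(1) for dz in (-.022,.022)])
print("mid",proj(s,np.r_[o[:2],o[2]+.0173]),"neck",proj(s,np.r_[o[:2],o[2]+.0173-.028]))
E
```

```text
178 ####..  ............................    
179 ####.................................   
180 ####................................... 
181 #####...................................
182 #####............  .....................
183 ##### ..........     ...................
184 #####    ......       .......   ........
185  ###     ......        .....    ........
186           ......    ### ....    ........
187            .....  ######..... ..........
188            ..   #########...............
189                 ##########..............
190                   ########..............
191                    ########.............
192             ###        #### ............
193             #####         #  ...........
194             ######        #  ...........
195             ###########  ###  ..........
196             ##################..........
197              #################..........
198              #################..........
199              ################  .........
200              ################   ........
201              ################   ........
202              ###
[... 366 characters left out ...]
                  
211                                         
212                                         
213                                         
214                                         
215                  ...         ..         
216                 .....        ...        
217                 ...... . ........       
218                 .................       
219                ..................       
-1 -1 [array([298.8, 212.6]), array([298.5, 200.4])]
-1 1 [array([282.4, 204.1]), array([281.6, 191.9])]
1 -1 [array([308.7, 203.4]), array([308.6, 191.3])]
1 1 [array([292.4, 195.2]), array([291.9, 183.2])]
mid [[295.3310595  197.74720499]] neck [[295.62629214 205.31563526]]
```

```bash
python3 - <<'E'
from h import *
from workcell import observe
o=observe()["tool_pos"]; s=dict(np.load("side2.npz")); im=s["pixels"]
for h in (.10,.12,.14,.16,.18,.2,.22): print(h,proj(s,np.r_[o[:2],o[2]+h])[0].round(1))
cv2.imwrite("pics/6.png",cv2.convertScaleAbs(cv2.resize(im[90:225,230:365],None,fx=4.4,fy=4.4,interpolation=cv2.INTER_CUBIC),alpha=2.0))
E
```

```text
0.1 [294.4 173.7]
0.12 [294.2 167.5]
0.14 [293.9 161.1]
0.16 [293.6 154.5]
0.18 [293.4 147.8]
0.2 [293.1 140.8]
0.22 [292.8 133.7]
```

View pics/6.png

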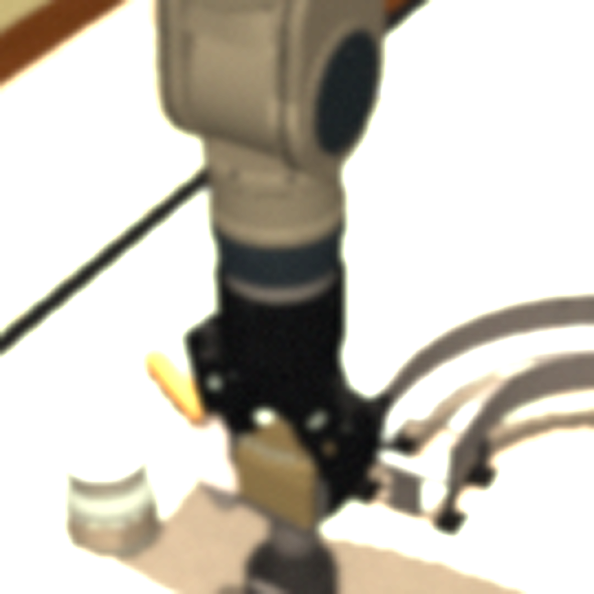

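The wrist ring's axis is at u≈293.3 and was predicted at 293.4, so robot and camera agree. The ball shows just below the block at about (296,211), close to its predicted pixel. I measure its edges numerically.

```bash
python3 - <<'E'
from h import *
s=dict(np.load("side2.npz")); im=s["pixels"].astype(int).sum(2)
print("u   ",*range(282,312))
for v in range(203,226): print(v,*im[v,282:312])
E
```

```text
u    282 283 284 285 286 287 288 289 290 291 292 293 294 295 296 297 298 299 300 301 302 303 304 305 306 307 308 309 310 311
203 200 182 164 154 150 152 154 156 157 158 158 160 161 158 159 161 159 151 140 119 117 112 79 43 31 48 107 176 203 175
204 200 199 195 182 167 156 151 152 152 157 159 157 157 160 160 158 159 154 140 123 118 111 81 49 53 117 230 338 381 352
205 223 237 247 232 209 182 162 148 148 149 154 155 158 158 159 161 162 153 140 122 119 112 84 69 121 234 367 468 508 499
206 261 271 275 270 253 230 196 167 150 146 146 152 154 156 158 157 158 154 141 124 122 119 114 145 243 371 477 538 559 560
207 281 284 285 279 276 263 246 214 177 148 138 139 144 149 150 156 158 156 145 132 136 164 214 295 395 482 539 566 573 572
208 288 287 285 285 280 281 272 252 214 167 135 130 136 143 146 150 157 157 144 142 179 259 359 449 510 546 565 572 573 573
209 291 287 284 284 287 283 280 267 229 176 138 131 134 134 135 145 151 154 146 156 243 365 471 534 559 568 568 571 572 572
210 285 285 285 286 284 286 282 268 227 175 144 141 144 143 140 138 140 138 134 161 260 396 499 544 559 561 559 564 
[... 1016 characters left out ...]
 71 79 105 160 231 271 285 287 287
220 285 280 260 203 131 95 81 72 68 70 75 78 80 83 87 82 82 78 75 74 69 76 79 104 159 233 272 283 288 288
221 281 277 258 202 146 124 120 104 89 81 81 81 84 82 82 82 79 80 77 73 73 79 80 100 160 229 271 285 286 288
222 257 256 239 191 154 157 166 159 135 121 102 89 83 82 84 81 81 78 80 78 78 76 79 97 157 230 273 285 291 288
223 214 213 200 163 134 147 176 190 189 174 149 119 96 88 81 80 79 79 81 78 79 78 75 95 155 226 272 289 292 290
224 187 187 176 144 112 115 145 173 195 199 188 163 133 109 89 81 82 79 84 81 81 75 74 91 153 229 273 287 290 291
225 184 181 170 141 104 84 103 127 153 175 183 180 165 135 110 86 87 81 83 80 78 74 69 87 147 224 273 290 293 290
```

```bash
python3 -m pendant '[[[-0.03,-0.04,0.1],0],[[0,0,0.25],0],[[0,0,0.25],0],[[0,0,0.25],0],[[0,0,0.25],0],[[0,0,0.25],0],[[0,0,0.25],0],[[0,0,0.2],0],[[0,0,0.15],0],[[0,0,0.1],0]]'
python3 -c "
from h import *
go(.608,.0898,.0547,265)"
```

```text
time: 14.45
tool_pos: [0.6077, 0.0906, 0.0559]
eef_rot: [2.124, -2.315, -0.0]
ft_force: [-0.7, 1.3, -4.0]
width: 0.647
gripper_force: 54.2
units now-axes [ 0.03 -0.01  0.05] twist 0.002 yaw -94.9
```

```bash
python3 -m pendant '[[[0,0,0.03],0],[[0,0,0.03],0],[[0,0,0.03],0],[[0,0,0],0],[[0,0,0],0],[[0,0,0],0],[[0,0,0],0],[[0,0,0],0],[[0,0,0],0],[[0,0,0],0]]'
```

```text
time: 15.45
tool_pos: [0.6079, 0.0906, 0.0547]
eef_rot: [-2.124, 2.314, -0.001]
ft_force: [-2.6, -1.5, 6.3]
width: 0.648
gripper_force: 55.2
```

```bash
python3 -m pendant '[[[0,0,0],0],[[0,0,0],0],[[0,0,0],0],[[0,0,0],0],[[0,0,0],0],[[0,0,-0.3],0],[[0,0,-0.5],0],[[0,0,-0.6],0],[[0,0,-0.6],0],[[0,0,-0.5],0]]' 1
python3 - <<'E'
from h import *
from workcell import observe,camera
go(.608,.0898,.0547,265)
s=camera("side"); im=s["pixels"].astype(float); np.savez("side3.npz",**s)
m=(im[...,2]/(im[...,0]+3)>1.55)
for v in range(188,226): print(v,''.join('#' if m[v,u] else ('.' if im[v,u].sum()<150 else ' ') for u in range(272,316)))
a=np.radians(-5); X=np.array([np.cos(a),np.sin(a)]); Y=np.array([-X[1],X[0]])
for i in (-1,1):
 for j in (-1,1):
  print(i,j,[proj(s,np.r_[np.array([.608,.0898])+i*.028*X+j*.022*Y,.072+dz])[0].round(1) for dz in (-.022,.022)])
E
```

```text
time: 16.45
tool_pos: [0.6081, 0.0907, 0.1186]
eef_rot: [-2.123, 2.314, -0.002]
ft_force: [-0.4, -1.0, 0.3]
width: 0.997
gripper_force: 0.0
units now-axes [0.04 0.01 2.55] twist 0.002 yaw -94.9
188        ....                   ....    ......
189        ....                     ..    ......
190         .                        ... .......
191                                  ...........
192                                   ..........
193                                   ..........
194                                    .........
195                                    .........
196                                    ........ 
197                                    .......  
198                                    .......  
199                                    .........
200                      #             .........
201                     ###            .........
202                    #######         ........ 
203                   #########        ...  ..  
204                   ##########                
205                    ##########               
206                     
[... 463 characters left out ...]
  
216               #####################.        
217               . ##################.         
218               ... ###############..         
219               ......############..          
220                ......##########...          
221                 .......#######....          
222                   .......####.....          
223               .      .............          
224               ...     ............          
225              .....     ............         
-1 -1 [array([308.4, 216.9]), array([308.3, 205.6])]
-1 1 [array([298.9, 226.1]), array([298.6, 214.8])]
1 -1 [array([292.7, 208.8]), array([292.2, 197.5])]
1 1 [array([283.1, 217.6]), array([282.3, 206.3])]
```

```bash
python3 -m pendant '[[[-0.3,0,-0.6],0],[[-0.8,0,-0.6],0],[[-0.9,0,-0.3],0],[[-0.9,0,0],0],[[-0.9,0,0],0],[[-0.9,0,0],0],[[-0.9,0,0],0],[[-0.7,0,0],0],[[-0.4,0,0],0],[[-0.2,0,0],0]]'
python3 - <<'E'
from h import *
from workcell import camera
for n in ("top","side"):
    s=camera(n); np.savez(n+"4.npz",**s); im=s["pixels"].astype(float)
    a=np.radians(-5); X=np.array([np.cos(a),np.sin(a)]); Y=np.array([-X[1],X[0]])
    q=[proj(s,np.r_[np.array([.608,.0898])+i*.028*X+j*.022*Y,.094])[0] for i,j in((-1,-1),(-1,1),(1,1),(1,-1))]; q=np.array(q); print(n,q.round(1).tolist())
    c=q.mean(0).astype(int); print("rows from",c[1]-16,"cols from",c[0]-18)
    for v in range(c[1]-16,c[1]+20):
        print(v,' '.join('%3d'%(im[v,u].sum()/3) +('#' if im[v,u,2]/(im[v,u,0]+3)>(1.3 if n=="side" else 1.12) else ' ') for u in range(c[0]-18,c[0]+20)) if n=="top" else ''.join('#' if im[v,u,2]/(im[v,u,0]+3)>1.3 else ' ' for u in range(c[0]-18,c[0]+20)))
E
```

```text
time: 17.5
tool_pos: [0.6225, 0.2633, 0.154]
eef_rot: [2.125, -2.314, 0.0]
ft_force: [0.6, -1.6, 0.0]
width: 1.004
gripper_force: 0.0
top [[302.1, 192.6], [284.0, 190.6], [286.6, 167.8], [304.7, 169.7]]
rows from 164 cols from 276
164 134  138  135  138  135  139  133  137  139  139  138  135  137  137  137  137  137  136  136  133  134  135  135  137  136  134  135  135  135  134  135  135  135  134  136  135  134  135 
165 134  136  135  138  135  136  137  136  137  136  136  139  135  138  138  136  134  135  137  136  136  133  135  134  136  137  136  136  135  135  136  136  135  134  137  135  133  134 
166 134  137  137  136  135  138  135  137  137  135  137  133  136  136  136  134  132  127  124  126  129  134  136  134  135  135  135  138  135  136  135  136  135  135  135  137  135  133 
167 138  137  136  136  137  137  135  136  135  136  137  134  133  130  135  131  123  111  104# 105  107  123  125  127  127  127  128  128  129  134  133  135  137  137  135  131  132  134 
168 136  136  138  135  137  133  134  136  139  136  137  133  124  125  125  121  109#  97#
[... 7021 characters left out ...]
#       
209        ###########       ######       
210         #######################       
211         #######################       
212         #######################       
213         #######################       
214         #######################       
215         #######################       
216          ######################       
217          #####################        
218            ##################         
219              ################         
220                #############          
221                 ###########           
222                   ########            
223                     #####             
224                                       
225
```

The top picture shows the block upright in the rest, its top face centred at about u=294.9 with predicted 293.5. It stands 3 to 4 mm towards -y of my tool line. The closed end of the arch is at the bottom (row 187), so the front faces the fork's mouth side. I regrip centred on the block.

```bash
python3 -c "
from h import *
go(.6075,.086,.12,265)"
```

```text
units now-axes [ 7.09 -0.    1.36] twist 0.002 yaw -94.9
```

```bash
python3 -m pendant '[[[0.5,0,0],0],[[0.9,0,0],0],[[0.9,0,0],0],[[0.9,0,0],0],[[0.9,0,0],0],[[0.9,0,0.2],0],[[0.9,0,0.3],0],[[0.7,0,0.4],0],[[0.4,0,0.3],0],[[0.09,0,0.16],0]]'
python3 -c "
from h import *
go(.6075,.086,.0547,265)"
```

```text
time: 18.6
tool_pos: [0.6069, 0.0844, 0.1192]
eef_rot: [2.121, -2.316, -0.001]
ft_force: [0.3, 0.3, 0.4]
width: 0.999
gripper_force: 0.0
units now-axes [-0.07 -0.02  2.58] twist -0.0 yaw -95.0
```

```bash
python3 -m pendant '[[[-0.04,-0.02,0.2],0],[[0,0,0.4],0],[[0,0,0.4],0],[[0,0,0.4],0],[[0,0,0.4],0],[[0,0,0.3],0],[[0,0,0.2],0],[[0,0,0.15],0],[[0,0,0.1],0],[[0,0,0],0]]'
python3 -m pendant '[[[0,0,0],0],[[0,0,0],0],[[0,0,0],0],[[0,0,0],0],[[0,0,0],0],[[0,0,0],0],[[0,0,0],0],[[0,0,0],0],[[0,0,0],0],[[0,0,0],0]]' 0.1 50
python3 -m pendant '[[[0,0,-0.2],0],[[0,0,-0.4],0],[[0,0,-0.5],0],[[0,0,-0.5],0],[[0,0,-0.5],0],[[0,0,-0.5],0],[[0,0,-0.4],0],[[0,0,-0.2],0],[[0,0,0],0],[[0,0,0],0]]'
python3 -c "
from h import *
F=np.load('fit.npz')['F']; a=F[2]; p=F[:2]-.13*np.array([np.cos(a),np.sin(a)]); print(p)
go(p[0],p[1],.135,265)"
```

```text
time: 19.6
tool_pos: [0.6079, 0.0868, 0.0562]
eef_rot: [2.124, -2.315, -0.0]
ft_force: [-0.4, 0.6, 0.1]
width: 1.005
gripper_force: 0.0
time: 20.6
tool_pos: [0.6082, 0.0868, 0.0568]
eef_rot: [-2.124, 2.314, -0.001]
ft_force: [-1.2, -0.1, 5.3]
width: 0.651
gripper_force: 54.8
time: 21.6
tool_pos: [0.6077, 0.0868, 0.1359]
eef_rot: [2.124, -2.314, -0.001]
ft_force: [0.0, 1.3, -5.4]
width: 0.645
gripper_force: 54.0
[0.43349469 0.27713025]
units now-axes [-6.99  7.6   0.04] twist 0.002 yaw -94.9
```

```bash
python3 -m pendant '[[[0,0.5,0],0],[[0,0.9,0],0],[[0,0.9,0],0],[[0,0.9,0],0],[[-0.1,0.9,0],0],[[-0.4,0.9,0],0],[[-0.8,0.9,0],0],[[-0.8,0.8,0],0],[[-0.8,0.6,0],0],[[-0.8,0.3,0],0]]'
python3 -m pendant '[[[-0.9,0,0],0],[[-0.9,0,0],0],[[-0.7,0,0],0],[[-0.5,0,0.3],0],[[-0.29,0,0.5],0],[[0,0,0.5],0],[[0,0,0.5],0],[[0,0,0.4],0],[[0,0,0.3],0],[[0,0,0.1],0]]'
python3 - <<'E'
from h import *
from workcell import observe,camera
F=np.load('fit.npz')['F']; a=F[2]; p=F[:2]-.13*np.array([np.cos(a),np.sin(a)]); go(p[0],p[1],.0698,265)
o=observe()["tool_pos"]; print("local",local(o[None,:2],F))
X=np.array([np.cos(a),np.sin(a)]); Y=np.array([-X[1],X[0]])
for n in ("side","top"):
    s=camera(n); np.savez(n+"5.npz",**s); im=s["pixels"].astype(float)
    for z in (-.022,.022): print(n,z,[proj(s,np.r_[o[:2]+i*.028*X+j*.022*Y,o[2]+.0152+z])[0].round(1).tolist() for i,j in((-1,-1),(-1,1),(1,1),(1,-1))])
    print("ball",proj(s,np.r_[o[:2],o[2]+.0152-.049]))
    c=proj(s,np.r_[o[:2],o[2]+.0152])[0].astype(int); print("rows from",c[1]-16,"cols from",c[0]-20)
    for v in range(c[1]-16,c[1]+22): print(v,''.join('#' if im[v,u,2]/(im[v,u,0]+3)>1.35 else ('.' if im[v,u].sum()<170 else ' ') for u in range(c[0]-20,c[0]+20)))
E
```

```text
time: 22.6
tool_pos: [0.4249, 0.1959, 0.136]
eef_rot: [2.124, -2.314, -0.001]
ft_force: [0.8, 0.9, -3.3]
width: 0.645
gripper_force: 54.6
time: 23.6
tool_pos: [0.4332, 0.2768, 0.0701]
eef_rot: [2.123, -2.314, -0.001]
ft_force: [1.0, 0.3, -4.2]
width: 0.646
gripper_force: 54.5
units now-axes [-0.01 -0.01  0.01] twist 0.001 yaw -94.9
local [[-0.13026723 -0.00036268]]
side -0.022 [[330.7, 289.2], [319.8, 302.5], [300.1, 290.3], [311.3, 277.7]]
side 0.022 [[331.3, 277.9], [320.1, 291.3], [299.7, 279.0], [311.2, 266.2]]
ball [[315.36590387 296.32908055]]
rows from 268 cols from 295
268 .....................................   
269   ....................................  
270    ..........###....................... 
271    .........#######.....................
272    ........##########...................
273     ......###########...................
274     .....##############.................
275     .....##############.................
276 ..  .....###############................
277 ........ ###############................
278 ........################................
279 .....############
[... 2396 characters left out ...]
 
257 ..........................####...   ..##
258 ..................#.......####...   ... 
259 ..............#...........#####..   ... 
260 ............#..#.........#####.... .... 
261 ...............#.........####...#.  #..#
262 #.......................######...    ...
263 ..........#...#..#......#####....#   ...
264 ..#...............#.....###   ...    ...
265 #..#.......#....#.......              ..
266 .................##....               ..
267 .......................               ..
268 ...##....#...#........                ..
269 .....#.......#.......                 ..
270 #...#..#...#.#......                   .
271 ......#...#....#...                    .
272 ....#....#.........
```

The side view shows the block's left corner at u≈300 and the near bottom corner at (320,300), both as predicted. The model is now centred in the grip, level and in line with the slot. I insert.

```bash
python3 -m pendant '[[[-0.01,-0.3,0],0],[[0,-0.4,0],0],[[0,-0.4,0],0],[[0,-0.4,0],0],[[0,-0.4,0],0],[[0,-0.4,0],0],[[0,-0.4,0],0],[[0,-0.4,0],0],[[0,-0.4,0],0],[[0,-0.3,0],0]]'
python3 -c "
from h import *
from workcell import observe
F=np.load('fit.npz')['F']; o=observe(); print(local(o['tool_pos'][None,:2],F),o['ft_force'],o['wrist_torque'])"
```

```text
time: 24.7
tool_pos: [0.5293, 0.2693, 0.0712]
eef_rot: [-2.124, 2.315, -0.0]
ft_force: [-0.4, -0.2, -4.4]
width: 0.654
gripper_force: 54.5
[[-0.03390711  0.00050434]] [-0.44617875 -0.21262831 -4.38529438] [ 0.01239945 -0.00204859 -0.0107561 ]
```

```bash
python3 -m pendant '[[[0.01,-0.25,0.02],0],[[0.01,-0.25,0.02],0],[[0,-0.25,0],0],[[0,-0.2,0],0],[[0,-0.15,0],0],[[0,-0.12,0],0],[[0,-0.08,0],0],[[0,-0.06,0],0],[[0,0,0],0],[[0,0,0],0]]'
python3 -c "
from h import *
from workcell import observe
F=np.load('fit.npz')['F']; o=observe(); print(local(o['tool_pos'][None,:2],F),o['ft_force'],o['wrist_torque'])"
```

```text
time: 25.7
tool_pos: [0.562, 0.2659, 0.0703]
eef_rot: [2.124, -2.314, -0.0]
ft_force: [0.1, 0.0, -5.3]
width: 0.649
gripper_force: 54.5
[[-1.04626309e-03  4.96785728e-05]] [ 0.14779333  0.02724277 -5.28546365] [-0.0245714   0.04733995 -0.01463862]
```

Probe for the slot's end in small steps.

```bash
python3 -m pendant '[[[0,-0.06,0],0],[[0,-0.06,0],0],[[0,0,0],0],[[0,0,0],0],[[0,0,0],0],[[0,0,0],0],[[0,0,0],0],[[0,0,0],0],[[0,0,0],0],[[0,0,0],0]]'
python3 -c "
from h import *
from workcell import observe
F=np.load('fit.npz')['F']; o=observe(); print(local(o['tool_pos'][None,:2],F),o['ft_force'],o['wrist_torque'])"
```

```text
time: 26.7
tool_pos: [0.5632, 0.2658, 0.0702]
eef_rot: [2.123, -2.312, -0.004]
ft_force: [-7.7, 0.4, -0.4]
width: 0.648
gripper_force: 55.2
[[2.11978099e-04 6.28644513e-05]] [-7.73008857  0.39068978 -0.36461356] [ 0.22029175  1.76591488 -0.00558474]
```

```bash
python3 -m pendant '[[[0,0.08,0],0],[[0,0,0],0],[[0,0,0.04],0],[[0,0,0.04],0],[[0,0,0.03],0],[[0,0,0.03],0],[[0,0,0.02],0],[[0,0,0],0],[[0,0,0],0],[[0,0,0],0]]'
python3 -c "
from h import *
from workcell import observe
F=np.load('fit.npz')['F']; o=observe(); print(local(o['tool_pos'][None,:2],F),o['ft_force'],o['wrist_torque'])"
```

```text
time: 27.7
tool_pos: [0.563, 0.2658, 0.0668]
eef_rot: [-2.124, 2.314, -0.0]
ft_force: [-6.2, -0.8, 2.2]
width: 0.648
gripper_force: 55.3
[[-5.01463638e-05  3.84616699e-05]] [-6.24631389 -0.77297402  2.16099306] [-0.05289406  1.08949197  0.0218448 ]
```

```bash
python3 -m pendant '[[[0,0,0],0],[[0,0,0],0],[[0,0,0],0],[[0,0,0],0],[[0,0,0],0],[[0,0,-0.2],0],[[0,0,-0.4],0],[[0,0,-0.6],0],[[0,0,-0.8],0],[[0,0,-0.8],0]]' 1
python3 -m pendant '[[[0,0,-0.8],0],[[0,0,-0.6],0],[[-0.9,0,0],0],[[-0.9,0,0],0],[[-0.9,0,0],0],[[-0.9,0,0],0],[[-0.9,0,0],0],[[-0.9,0,0],0],[[-0.5,0,0],0],[[-0.2,0,0],0]]'
python3 - <<'E'
from h import *
from workcell import camera
F=np.load('fit.npz')['F']; a=F[2]; X=np.array([np.cos(a),np.sin(a)]); Y=np.array([-X[1],X[0]])
o=[]
for n,(x,y) in (("top",(190,165)),("side",(240,235))):
    s=camera(n); b=cv2.resize(s["pixels"][y:y+80,x:x+80],None,fx=5,fy=5,interpolation=cv2.INTER_CUBIC); b=cv2.convertScaleAbs(b,alpha=1.4)
    q=np.array([proj(s,np.r_[F[:2]+i*.028*X+j*.022*Y,.104])[0] for i,j in((-1,-1),(-1,1),(1,1),(1,-1))]); cv2.polylines(b,[((q-[x,y]+.5)*5).round().astype(int)],True,(0,0,255),1); o.append(b)
cv2.imwrite("pics/7.png",np.hstack(o))
E
```

```text
time: 28.7
tool_pos: [0.5631, 0.2659, 0.1379]
eef_rot: [-2.124, 2.314, -0.0]
ft_force: [1.0, 0.8, 0.3]
width: 1.002
gripper_force: 0.0
time: 29.7
tool_pos: [0.576, 0.4188, 0.1715]
eef_rot: [-2.125, 2.313, -0.0]
ft_force: [0.1, -0.6, 0.2]
width: 0.997
gripper_force: 0.0
```

View pics/7.png

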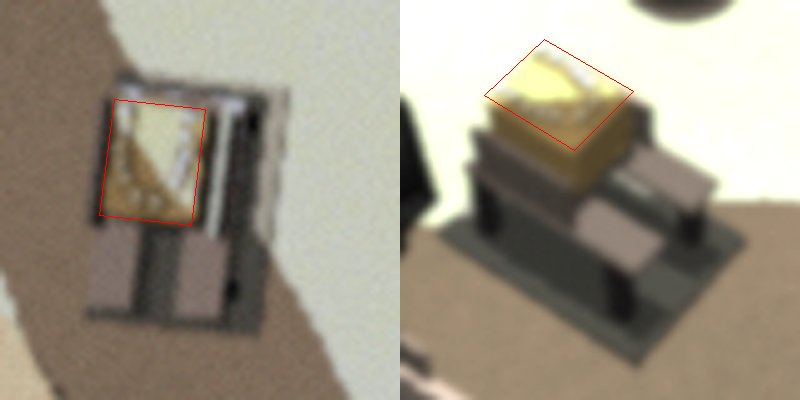

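The model sits on the tines between the cheeks, matching the home outline in both views (top crop centre (152,160)). The closed end of the arch faces the mouth and the gripper is clear. I hand in.

```bash
python3 -c "
from workcell import finish_job; print(finish_job())"
```

```text
the job is handed in; nothing more can be done
None
```

The model is seated fully home in the large fork stand with its front teeth facing the mouth, and the job was handed in at about 30 s, though the result of the judging was not shown; in the track its front faced along the track, not inward as described, so every grip was across front and back.

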